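# Set up the whetstone for the cleaver

### The arm

A 6-joint arm with a two-finger parallel gripper is mounted at the origin on the work surface. World frame = base frame: x ahead of the robot, y to its left, z up, the work surface at z = 0. Lengths are in mm, angles in rad, forces in N, time in s.
With the tool pointing down it reaches from about 375 to 925 mm from the base axis. Payload 5.7 kg.
Tool frame: the origin (TCP) lies midway between the tips of the shut fingers; the grasp point (between the pads) lies ctrl.grasp_offset behind it (ctrl.grasp_offset is the distance from the TCP to the grasp point, in mm); z points along the fingers, y is the line along which they close (so a half turn about z gives the same grasp; the last joint's range is limited). The gripper opens to 88 mm and grips with 3 to 60 N. Pads are 20 mm wide; open, the fingers measure 115 mm over their backs; the gripper's body (75 mm by 178 mm) begins 61 mm behind the grasp point.
Start: joints at [-1.418, 0.359, 1.51, -0, 1.272, -0.115], TCP at [158.752, -578.584, 222.623] pointing down, gripper open.
Joint ranges: [-2.97, 2.97], [-1.01, 2.36], [0.21, 2.38], [-0.96, 4.11], [0.2, 2.71], [-2.98, 2.98]. Speed limits (rad/s): [2.39, 2.39, 3.14, 3.14, 3.14, 3.14].

### API

Orientations are given as a unit quaternion [w, x, y, z].
In Python, from workcell import telemetry, eyes, hand_in, ctrl gives the robot as it stands.
- The arm moves only by the tool step_arm, never from a script. Its argument "steps" is a list of rows, each a list of 7 numbers: the shift along the tool's x, y, z in mm, then the turn, a rotation vector about the tool's x, y, z in rad, then the finger opening in mm, from 0 to 87.8. In form: [[x, y, z, rx, ry, rz, fingers], ...]. A call has 1 to 12 rows; each row shifts and turns the commanded pose from where the row before left it, along the tool's axes as they then stand; what a row does not reach is not made up. A row lasts 1/12 s, in which the tool goes at most 41.7 mm and 7.16 degrees, less where a joint would pass 70% of its speed; a pose out of reach is approached as far as the arm can. A call is refused whole if a number of a shift passes 41.7 or a number of a turn 0.125, either way. A call with a gripper value outside its range is refused whole. The fingers move at their own pace and stop on an object; "newtons" is the grip in N (left out, the last holds). Time passes only in rows, so rows that do not move let the fingers close. It gives the time, the measured TCP pose, the force, the opening and the grip force at its end, in the units of the state.
- telemetry.observe(): the state, without advancing time (a new reading comes with each control period).
- eyes.grab_frame(name): name is "scene" or "top" or "wrist"; returns the picture (420x560x3 uint8, red, green, blue); there is no depth.
- eyes.camera_info(name): a dict with "K" (3x3 intrinsics, pixels), "k1" (the pictures are not rectified: a ray, as slopes to the right and down, at radius r is drawn at 1 + k1 r^2 times it, then the intrinsics apply), "rvec" (rotation vector, rad) and "tvec" (3), from world to camera coordinates, as OpenCV has them. Camera axes: x right, y down, z forward; pixel columns grow to the right and rows downward; lengths in mm; the calibration is good to about 2 mm. A picture is of the moment at which its call begins: read the wrist's pose just before it. camera_info takes no time and is no camera call; for the wrist camera it gives the pose at the moment of the call.
- hand_in(): hands the job in; it is judged then, once.
The state is a dict: "time": time; "joint_pos": joint angles; "qvel": joint speeds; "joint_efforts": joint torques, N m; "ee_pos": TCP position; "orientation": TCP orientation; "force": force on the tool from outside, world axes, zero at the start; "moment": the same for the moment, N m; "opening": finger opening in mm; "grasp_force": force on a finger pad.
Only numpy, scipy, OpenCV 4.12 (cv2) and the standard library are available. Lean on these libraries where they do the work, as an engineer would, in place of code of your own. Each camera call takes 0.05 s, during which the arm holds its last target. There are 200 camera calls.

### The job

Get the cream-and-grey whetstone ready for sharpening: lift it up over the shelf's front rail without knocking the rail, draw it out forward, and lay it flat and square on the rails of the stone holder with its cream side up. Then slide the orange jaw up until the stone is held snugly between the two jaws, and let go. Never let the stone drop or topple, and leave the red stone, the oil tin, the bowl and the cleaver where they are.

Things in the scene. Friction and masses are not known exactly. Their poses are not given: they have to be found in the camera images.
- stone_center (a point): centre of the whetstone, 150 x 50 x 25 mm, 0.45 kg: one broad face cream, the other grey. z along its length, y along its width, -x out of the cream face. Starts on end on the shelf, z up, cream face to the front; neighbours are about 10 mm from its narrow sides, so there it can be taken only by the broad faces, front and back, both free. It also stands safely on end on the counter
- rack: fixed steel shelf on the counter, 230 mm wide; origin on the counter under its centre, x to its back, y along it, z up. Board top 80 mm above the counter, x -58 to 58 mm. Three things up to 150 mm tall stand on it about 60 mm apart in y. A guard rail runs round it 118 mm above the counter; a second bar at the back is at 165 mm. Nothing is above it
- rail: the shelf's front guard rail, a round bar of 8 mm diameter along y; its frame is that of the shelf: the bar lies at x = -55 mm, z = 118 mm, so its top is 122 mm above the counter and 42 mm above the board
- holder: fixed low whetstone holder; origin on the counter, y along it, x across, z up. Two rails, tops 20 mm above the counter, 40 mm wide over both, y -112 to 202 mm; the stone lies along them, its sides free for fingers. Black fixed jaw: inner face at y = -80 mm, 54 mm wide, top at 40 mm (stone stands 5 mm proud). Black end foot: y 197 to 213 mm, 22 mm high
- bed (a point): where the fixed jaw's inner face meets the tops of the rails, midway across; same axes as the holder. The stone laid against the fixed jaw has its centre at y = +75 mm, z = +12.5 mm here
- jaw_face (a point): middle of the inner face of the orange sliding jaw, 30 mm above the counter; same axes as the holder. The jaw is a block 54 mm wide across the rails, 25 mm thick (from this face towards +y), 4 to 40 mm above the counter
- jaw (a joint): how far the orange jaw stands from its innermost stop, m, 0 to 0.10, growing towards the holder's +y. The gap between the jaws is 120 mm plus this, so 0.030 holds the 150 mm stone snugly. It starts wide open, stays where it is left, and slides against about 4 N of friction (a few N more when it pushes the stone along the rails)
- red_stone: bystander: a brick-red whetstone of the same size standing on end on the shelf; origin under its foot
- oil_tin: bystander: green and yellow tin with a red cap, 34 x 50 x 150 mm tall, standing on the shelf; origin under its foot
- bowl: bystander: steel bowl, 120 mm across, 50 mm high, on the counter; origin under its foot
- cleaver: bystander: cleaver lying flat on the counter, blade 85 x 190 mm, 8 mm high, wooden handle 26 mm thick towards its +y; origin on the counter near the heel of the blade

How it is judged (in metres and radians):
On the way, in this order (a step that is already met when the one before it is completed fails the run):
1. the whetstone has come out over the front rail: in front of the rail with its foot still above it (x of stone_center in the frame of rack between -0.16 and -0.066 m and y of stone_center in the frame of rack between -0.17 and 0.17 m and height (world z) of stone_center above 0.19 m).
2. the whetstone lies flat on the holder's rails between the jaws, cream side up, let go (angle between stone_center's own x axis and vertical above 3.05 rad and z of stone_center in the frame of bed between 0.009 and 0.016 m and x of stone_center in the frame of bed between -0.012 and 0.012 m and angle between the z axis of stone_center and the y axis of holder, either way round below 0.15 rad and contact force between stone and the fingers below 0.5 N), for 0.2 s.
At the end, for the whole second after the job is handed in: the stone is at rest, cream side up and level within 5 degrees, on the rails (height within 3.5 mm), within 10 mm of the middle across the holder, square within 4 degrees, centre within 4 mm of its place against the fixed jaw, jaw reading under 0.033 (less than 3 mm of play) (angle between stone_center's own x axis and vertical above 3.05 rad and z of stone_center in the frame of bed between 0.009 and 0.016 m and x of stone_center in the frame of bed between -0.01 and 0.01 m and y of stone_center in the frame of bed between 0.071 and 0.079 m and angle between the z axis of stone_center and the y axis of holder, either way round below 0.07 rad and value of joint jaw below 0.033 m and linear speed of stone below 0.02 m/s); the robot touches nothing.
It fails at once if the whetstone drops or topples: unheld and moving faster than 0.4 m/s (contact force between stone and the fingers below 0.3 N and linear speed of stone above 0.4 m/s).
It fails at once if the whetstone knocks the front rail with more than 12 N (contact force between stone and rail above 12 N).
It fails at once if the red stone is moved more than 30 mm or tips (distance of red_stone from where it was at the start of the episode above 0.03 m or angle between red_stone's own z axis and vertical above 0.35 rad).
It fails at once if the oil tin is moved more than 30 mm or tips (distance of oil_tin from where it was at the start of the episode above 0.03 m or angle between oil_tin's own z axis and vertical above 0.35 rad).
It fails at once if the bowl or the cleaver is moved more than 30 mm (distance of any of bowl, cleaver from where it was at the start of the episode above 0.03 m).
It also fails if it takes over 72 s, if anything falls off the work surface, if the arm or the gripper's body presses on something with over 40 N, if the wrist force passes 120 N, or if a joint passes its speed limit or range.

## Working session

There is one attempt and no reset: what is moved stays moved. The work goes in short steps, Python scripts to look and compute and a tool call to move; the robot and the scene stay as the last step left them, time stands still between calls to the robot, and variables do not carry over. Pictures are saved under pics/ and viewed, at most 12 in all, crops included, and the job is handed in when it is done.

Besides the shell and the picture viewer there is one more tool, called after "Emit:" in YAML: its name, and indented under it one key for each argument. step_arm: Moves the arm, as the interface text tells. Its arguments: {"type":"object","properties":{"steps":{"type":"array"},"newtons":{"type":"number"}},"required":["steps"]}

```bash
mkdir -p pics; cat > h.py <<'E'
import numpy as np, cv2
from workcell import telemetry, eyes, ctrl
from scipy.spatial.transform import Rotation as R
def cam(n):
    i=eyes.camera_info(n); return np.array(i["K"],float),float(i["k1"]),R.from_rotvec(np.array(i["rvec"],float).ravel()).as_matrix(),np.array(i["tvec"],float).ravel()
def px2w(c,uv,z):
    K,k1,Rm,t=c; s=np.linalg.inv(K)@[uv[0],uv[1],1]; d=s[:2]; u=d.copy()
    for _ in range(30): u=d/(1+k1*(u@u))
    r=Rm.T@[u[0],u[1],1]; o=-Rm.T@t
    return o+r*(z-o[2])/r[2]
def w2px(c,P):
    K,k1,Rm,t=c; p=Rm@np.array(P,float)+t; u=p[:2]/p[2]; u=u*(1+k1*(u@u)); return (K@[u[0],u[1],1])[:2]
def snap(n,f):
    c=cam(n); im=np.array(eyes.grab_frame(n)); cv2.imwrite(f,im[:,:,::-1]); return c,im
E
python3 - <<'E'
from h import *
a,i1=snap("scene","pics/s.png"); b,i2=snap("top","pics/t.png")
for c in (a,b): print(c[0],c[1],-c[2].T@c[3],c[2][2])
print(telemetry.observe(),ctrl.grasp_offset)
E
```

```text
[[457.29630075   0.         276.4688551 ]
 [  0.         457.29630075 206.18634957]
 [  0.           0.           1.        ]] -0.14745406518207696 [1553.88978488 -126.22850857  777.34812012] [-0.80312678  0.11491858 -0.58462048]
[[398.99108066   0.         281.79123546]
 [  0.         398.99108066 212.74061709]
 [  0.           0.           1.        ]] -0.05841566371505389 [ 551.53898736   16.72621552 1099.4385866 ] [ 0.09811936 -0.01027337 -0.99512163]
{'time': 0.1, 'joint_pos': array([-1.41806060e+00,  3.59446019e-01,  1.51131184e+00, -3.40292206e-05,
        1.27249732e+00, -1.15100715e-01]), 'qvel': array([ 1.12348874e-03, -1.76311509e-03, -1.78462141e-03,  3.62212665e-04,
        7.09147498e-05,  2.61019475e-04]), 'joint_efforts': array([ 1.58353960e-03, -5.16356564e+01, -2.71407402e+01,  6.76543778e-02,
        2.78002006e-02, -3.10874543e-05]), 'ee_pos': array([ 158.67278462, -577.99734514,  221.89059186]), 'orientation': array([-8.30809253e-04,  9.91045336e-01,  1.33523221e-01, -3.18975295e-05]), 'force': array([0.55086435, 0.10700944, 0.73147254]), 'moment': array([0.02611321, 0.02915059, 0.02087388]), 'grasp_force': 0.0, 'opening': 88.04235538483353} 18.700000000000003
```

View pics/s.png

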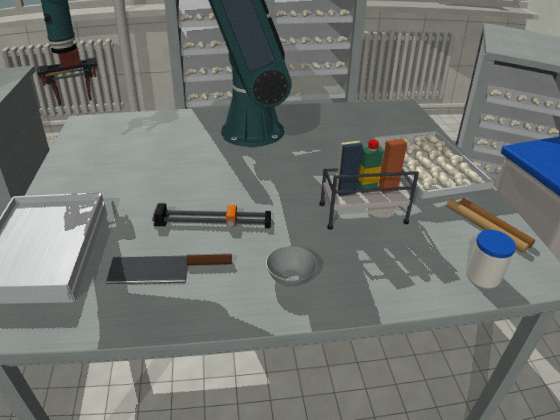

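View pics/t.png

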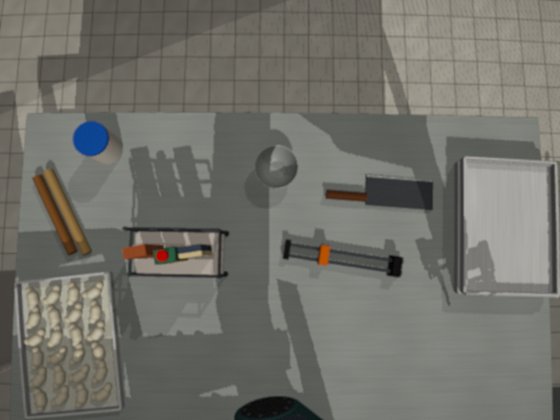

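The scene view shows the shelf at (370,185), with the stone's grey back towards that camera at (350,168). The holder is at (215,215) with the orange jaw at (232,215), and the bowl and cleaver lie behind it. In the top view the shelf is at (175,252), the whetstone's top at about (192,252), the holder runs from (288,249) to (395,266), and the jaw is at (324,255). Next I'll crop and enlarge these.

```bash
python3 - <<'E'
import cv2,numpy as np
im=cv2.imread("pics/t.png")
a=cv2.resize(im[220:285,110:240],None,fx=6,fy=6,interpolation=cv2.INTER_CUBIC)[:300]
a=cv2.resize(im[222:282,112:242],(780,360)[0:2],interpolation=cv2.INTER_CUBIC)
b=cv2.resize(im[235:283,278:408],(780,288)[0:2],interpolation=cv2.INTER_CUBIC)[:240]
cv2.imwrite("pics/c.png",np.vstack([a,b]))
E
```

```text
(no output)
```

View pics/c.png

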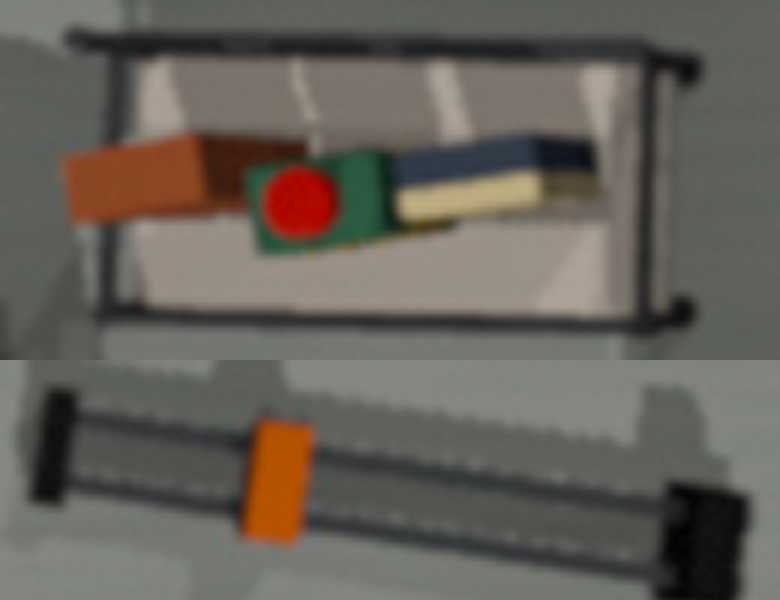

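```bash
python3 - <<'E'
from h import *
c=cam("top")
A=lambda u,v,z:px2w(c,(112+u/6,222+v/6),z)
B=lambda u,v,z:px2w(c,(278+u/6,235+(v-360)/6),z)
def show(n,*P):
    print(n,*[np.round(p[:2],1) for p in P])
s=[A(393,155,230),A(530,137,230),A(542,202,230),A(402,222,230)]
show("stone top",*s,np.mean(s,0)); 
d=s[0]-s[1]+s[3]-s[2]; print("yaw of width",np.degrees(np.arctan2(-d[0],d[1])))
r=[A(112,318,118),A(650,325,118)]; show("front rail",*r,np.mean(r,0)); d=r[0]-r[1]; print(np.degrees(np.arctan2(-d[0],d[1])))
r=[A(75,38,165),A(650,45,165)]; show("back bar165",*r)
r=[A(690,68,165),A(685,312,118)]; show("posts",*r)
t=[A(250,168,230),A(385,152,230),A(393,232,230),A(262,252,230)]; show("tin",*t)
t=[A(65,157,230),A(195,135,230),A(207,208,230),A(75,222,230)]; show("red",*t)
j=[B(258,418,40),B(313,428,40),B(298,545,40),B(242,536,40)]; show("jaw top",*j,np.mean(j,0))
f=[B(672,486,40),B(748,497,40)]; show("fixed top",*f)
f=[B(50,390,22),B(77,392,22),B(62,503,22),B(30,500,22)]; show("foot top",*f,np.mean(f,0))
r=[B(75,412,20),B(660,505,20),B(75,482,20),B(650,575,20)]; show("rails",*r)
for a,b in((0,1),(2,3)):
    d=r[a]-r[b]; print(np.degrees(np.arctan2(-d[0],d[1])))
E
```

```text
stone top [559.2 234.1] [566.1 184.5] [542.7 179.6] [535.1 230.2] [550.7 207.1]
yaw of width 8.217607026532914
front rail [492.8 375.9] [492.1 155.6] [492.5 265.7]
-0.19344503762139897
back bar165 [604.5 377.5] [603.3 150.9]
posts [594.4 135.1] [497.4 141.4]
tin [554.1 286.2] [560.2 237.1] [531.4 233.4] [523.8 280.9]
red [557.4 354.4] [565.8 306.8] [539.5 301.5] [533.9 349.7]
jaw top [571.5 -98.7] [ 567.2 -123. ] [ 515.8 -116.1] [519.7 -91.4] [ 543.6 -107.3]
fixed top [ 542.1 -282.8] [ 537.3 -316.8]
foot top [584.  -7.] [583.2 -19.2] [533.5 -12.6] [534.8   1.7] [558.9  -9.3]
rails [574.2 -18.4] [ 533.4 -282.8] [542.9 -18.5] [ 502.  -277.7]
-8.78052608796698
-8.958824988002947
```

Emit:
step_arm:
  steps:
    - [0, 0, -9, 0, 0, -0.1206, 80]
    - [0, 0, -9, 0, 0, -0.1206, 80]
    - [0, 0, -9, 0, 0, -0.1206, 80]
    - [0, 0, -9, 0, 0, -0.1206, 80]
    - [0, 0, -9, 0, 0, -0.1206, 80]
    - [0, 0, -9, 0, 0, -0.1206, 80]
    - [0, 0, -9, 0, 0, -0.1206, 80]
    - [0, 0, -9, 0, 0, -0.1206, 80]
    - [0, 0, -9, 0, 0, -0.1206, 80]
    - [0, 0, -9, 0, 0, -0.1206, 80]
    - [0, 0, -9, 0, 0, -0.1206, 80]
    - [0, 0, -9, 0, 0, -0.1206, 80]

```text
time: 1.1
ee_pos: [158.7, -578.2, 330.5]
orientation: [-0.0, 0.652, 0.758, 0.0]
force: [0.0, -0.1, 0.3]
opening: 79.9
grasp_force: 0.0
```

```bash
cat >> h.py <<'E'
def st(log=True):
    s=telemetry.observe(); q=s["orientation"]; M=R.from_quat([q[1],q[2],q[3],q[0]]).as_matrix()
    if log: open("log.txt","a").write(repr((list(map(float,s["joint_pos"])),list(map(float,s["ee_pos"])),list(map(float,q))))+"\n")
    return s,np.array(s["ee_pos"]),M
def to(P,M2=None):
    """tool-frame shift to world TCP P, and rotation vector (tool frame) to M2"""
    s,p,M=st(); print("t",round(s["time"],2),"p",p.round(1),"q",np.round(s["joint_pos"],3),"open",round(s["opening"],1),"gf",round(float(s["grasp_force"]),1),"F",np.round(s["force"],1))
    print("M",M.round(3).tolist())
    print("shift",(M.T@(np.array(P)-p)).round(1), "turn", None if M2 is None else R.from_matrix(M.T@M2).as_rotvec().round(4))
E
python3 -c "
from h import *
to([450,-250,330])"
```

```text
t 1.1 p [ 158.7 -578.2  330.5] q [-1.418  0.284  1.355  0.     1.504 -1.568] open 79.9 gf 0.0 F [ 0.  -0.1  0.3]
M [[-0.15, 0.989, -0.0], [0.989, 0.15, 0.001], [0.001, 0.0, -1.0]]
shift [280.9 337.1   0.9] turn None
```

Emit:
step_arm:
  steps:
    - [25.5, 30.6, 0, 0, 0, 0, 80]
    - [25.5, 30.6, 0, 0, 0, 0, 80]
    - [25.5, 30.6, 0, 0, 0, 0, 80]
    - [25.5, 30.6, 0, 0, 0, 0, 80]
    - [25.5, 30.6, 0, 0, 0, 0, 80]
    - [25.5, 30.6, 0, 0, 0, 0, 80]
    - [25.5, 30.6, 0, 0, 0, 0, 80]
    - [25.5, 30.6, 0, 0, 0, 0, 80]
    - [25.5, 30.6, 0, 0, 0, 0, 80]
    - [25.5, 30.6, 0, 0, 0, 0, 80]
    - [25.5, 30.6, 0, 0, 0, 0, 80]

```text
time: 2.02
ee_pos: [452.3, -250.7, 330.4]
orientation: [-0.0, 0.654, 0.756, 0.0]
force: [0.1, -0.5, -0.4]
opening: 79.9
grasp_force: 0.0
```

```bash
python3 -c "
from h import *
to([545,150,330])"
```

```text
t 2.02 p [ 452.3 -250.7  330.4] q [-0.64   0.154  1.525  0.     1.463 -0.784] open 79.9 gf 0.0 F [ 0.1 -0.5 -0.4]
M [[-0.144, 0.99, -0.0], [0.99, 0.144, 0.0], [0.0, -0.0, -1.0]]
shift [383.3 149.3   0.5] turn None
```

Emit:
step_arm:
  steps:
    - [36.7, 13.6, 0, 0, 0, 0, 80]
    - [36.7, 13.6, 0, 0, 0, 0, 80]
    - [36.7, 13.6, 0, 0, 0, 0, 80]
    - [36.7, 13.6, 0, 0, 0, 0, 80]
    - [36.7, 13.6, 0, 0, 0, 0, 80]
    - [36.7, 13.6, 0, 0, 0, 0, 80]
    - [36.7, 13.6, 0, 0, 0, 0, 80]
    - [36.7, 13.6, 0, 0, 0, 0, 80]
    - [36.7, 13.6, 0, 0, 0, 0, 80]
    - [36.7, 13.6, 0, 0, 0, 0, 80]
    - [36.7, 13.6, 0, 0, 0, 0, 80]
    - [36.7, 13.6, 0, 0, 0, 0, 80]

```text
time: 3.02
ee_pos: [549.5, 208.7, 330.3]
orientation: [-0.0, 0.654, 0.756, -0.0]
force: [0.3, -0.5, -0.8]
opening: 80.2
grasp_force: 0.0
```

```bash
python3 -c "
from h import *
to([550,207,200])
c,im=snap('wrist','pics/w1.png'); print(-c[2].T@c[3],c[2][2]); print(w2px(c,(550.7,207,230)))"
```

```text
t 3.02 p [549.5 208.7 330.3] q [0.245 0.265 1.381 0.    1.496 0.101] open 80.2 gf 0.0 F [ 0.3 -0.5 -0.8]
M [[-0.144, 0.99, -0.001], [0.99, 0.144, -0.0], [-0.0, -0.001, -1.0]]
shift [ -1.7   0.4 130.3] turn None
[538.07395834 281.34547566 492.32497526] [ 0.03843049 -0.26941178 -0.96225796]
[282.38748093 208.56483171]
```

View pics/w1.png

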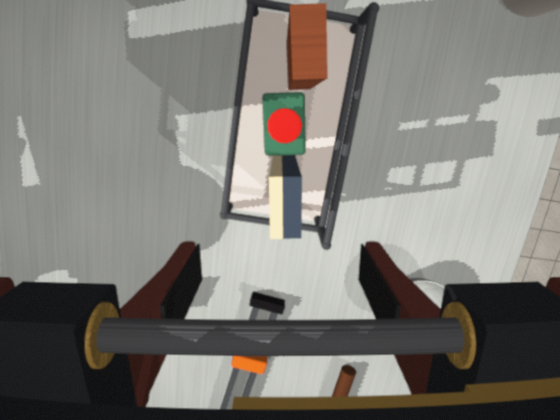

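The wrist view shows the stone's top at (270–301, 177–238), with its cream half at left (robot side) and its grey half at right. The front rail runs from (250,8) to (225,215), and the tin is at (284,123).

```bash
python3 - <<'E'
from h import *
c=cam("wrist")
P=[px2w(c,p,230) for p in [(271,177),(299,177),(301,238),(270,238)]]
for p in P: print(p.round(1))
m=np.mean(P,0); print("centre",m.round(1))
d=P[0]-P[3]+P[1]-P[2]; print("yaw",np.degrees(np.arctan2(-d[0],d[1])))
r=[px2w(c,p,118) for p in [(252,15),(226,213)]]; print("rail",np.round(r,1))
t=[px2w(c,p,230) for p in [(265,93),(304,95),(304,156),(265,154)]];print("tin",np.round(t,1))
to([m[0],m[1],187])
E
```

```text
[539.8 237.7 230. ]
[560.8 240.8 230. ]
[570.3 192.5 230. ]
[545.9 188.9 230. ]
centre [554.2 215.  230. ]
yaw 9.174581203490035
rail [[498.5 374.6 118. ]
 [496.3 169.  118. ]]
tin [[526.8 297.7 230. ]
 [554.7 300.5 230. ]
 [561.9 257.1 230. ]
 [532.9 254.3 230. ]]
t 3.07 p [550.7 215.4 330. ] q [0.253 0.269 1.377 0.005 1.494 0.105] open 80.0 gf 0.0 F [2.8 4.3 0.8]
M [[-0.147, 0.989, 0.0], [0.989, 0.147, 0.006], [0.005, 0.001, -1.0]]
shift [ -1.7   3.2 143. ] turn None
```

Emit:
step_arm:
  steps:
    - [-7.5, 0.2, 10, 0, 0, 0, 70]
    - [0, 0, 25, 0, 0, 0, 70]
    - [0, 0, 30, 0, 0, 0, 70]
    - [0, 0, 30, 0, 0, 0, 70]
    - [0, 0, 30, 0, 0, 0, 70]
    - [0, 0, 20, 0, 0, 0, 70]
    - [0, 0, 7, 0, 0, 0, 70]
    - [0, 0, 0, 0, 0, 0, 70]
    - [0, 0, 0, 0, 0, 0, 70]

```text
time: 3.82
ee_pos: [551.2, 198.6, 179.0]
orientation: [-0.0, 0.655, 0.756, -0.0]
force: [0.7, -0.1, 0.1]
opening: 69.7
grasp_force: 0.0
```

```bash
python3 -c "
from h import *
to([552,208,178])
c,im=snap('wrist','pics/w2.png')"
```

```text
t 3.82 p [551.2 198.6 179. ] q [ 0.228  0.381  1.593 -0.     1.167  0.084] open 69.7 gf 0.0 F [ 0.7 -0.1  0.1]
M [[-0.143, 0.99, -0.0], [0.99, 0.143, -0.0], [-0.0, -0.0, -1.0]]
shift [9.2 2.1 1. ] turn None
```

View pics/w2.png

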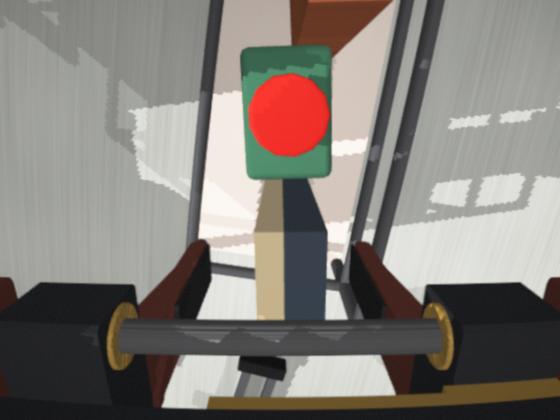

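Close up, the stone's top starts at (255,232)–(326,232) and sits roughly centred between the fingers in the closing direction. I'll locate its far edge.

```bash
python3 - <<'E'
from h import *
c=cam("wrist")
for p in [(255,232),(326,232),(283,232)]: print(px2w(c,p,230).round(1))
print([px2w(c,p,230).round(1) for p in [(250,178),(330,178)]])
to([552,208,178])
E
```

```text
[537.9 230.5 230. ]
[561.7 233.9 230. ]
[547.3 231.8 230. ]
[array([534. , 248.6, 230. ]), array([559.7, 252.4, 230. ])]
t 3.87 p [552.  199.  179.9] q [0.228 0.38  1.592 0.    1.167 0.084] open 70.0 gf 0.0 F [-0.3 -0.3  0.3]
M [[-0.143, 0.99, 0.002], [0.99, 0.143, 0.0], [0.0, 0.002, -1.0]]
shift [8.9 1.3 1.9] turn None
```

Emit:
step_arm:
  steps:
    - [8.5, 2, 0, 0, 0, 0, 70]
    - [0, 0, 0, 0, 0, 0, 70]
    - [0, 0, 0, 0, 0, 0, 40]
    - [0, 0, 0, 0, 0, 0, 15]
    - [0, 0, 0, 0, 0, 0, 15]
    - [0, 0, 0, 0, 0, 0, 15]
    - [0, 0, 0, 0, 0, 0, 15]
    - [0, 0, 0, 0, 0, 0, 15]
    - [0, 0, 0, 0, 0, 0, 15]
  newtons: 50

```text
time: 4.62
ee_pos: [551.9, 207.9, 178.7]
orientation: [0.0, 0.654, 0.756, 0.0]
force: [0.1, -0.4, 0.8]
opening: 26.9
grasp_force: 0.4
```

```bash
python3 -c "
from h import *
to([552,208,280])"
```

```text
t 4.62 p [551.9 207.9 178.7] q [0.243 0.386 1.585 0.    1.17  0.099] open 26.9 gf 0.4 F [ 0.1 -0.4  0.8]
M [[-0.144, 0.99, 0.0], [0.99, 0.144, 0.0], [0.0, 0.0, -1.0]]
shift [ 1.000e-01  1.000e-01 -1.013e+02] turn None
```

Emit:
step_arm:
  steps:
    - [0, 0, 0, 0, 0, 0, 15]
    - [0, 0, 0, 0, 0, 0, 15]
    - [0, 0, 0, 0, 0, 0, 15]
    - [0, 0, -5, 0, 0, 0, 15]
    - [0, 0, -10, 0, 0, 0, 15]
    - [0, 0, -12, 0, 0, 0, 15]
    - [0, 0, -15, 0, 0, 0, 15]
    - [0, 0, -15, 0, 0, 0, 15]
    - [0, 0, -15, 0, 0, 0, 15]
    - [0, 0, -12, 0, 0, 0, 15]
    - [0, 0, -6, 0, 0, 0, 15]
    - [0, 0, 0, 0, 0, 0, 15]
  newtons: 50

```text
time: 5.62
ee_pos: [552.4, 208.1, 270.4]
orientation: [0.001, 0.654, 0.756, 0.001]
force: [0.6, -0.1, -5.6]
opening: 24.6
grasp_force: 50.0
```

```bash
python3 -c "
from h import *
to([440,190,268])
c,im=snap('scene','pics/s2.png')
u=w2px(c,(552,208,220)).astype(int); im=im[100:240,280:440]; cv2.imwrite('pics/s2c.png',cv2.resize(im[:,:,::-1],(640,560)))"
```

```text
t 5.62 p [552.4 208.1 270.4] q [0.243 0.305 1.47  0.    1.364 0.099] open 24.6 gf 50.0 F [ 0.6 -0.1 -5.6]
M [[-0.144, 0.99, 0.002], [0.99, 0.144, 0.001], [0.0, 0.002, -1.0]]
shift [  -1.8 -113.9    2.2] turn None
```

View pics/s2c.png

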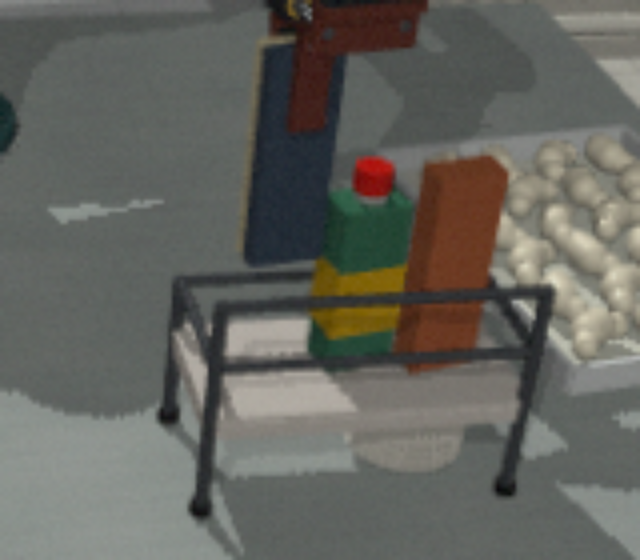

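The scene view shows the stone hanging straight with its foot clear of the rails, and the neighbours haven't moved. Now I'll draw it forward.

Emit:
step_arm:
  steps:
    - [0, -8, 0, 0, 0, 0, 15]
    - [0, -15, 0, 0, 0, 0, 15]
    - [0, -20, 0, 0, 0, 0, 15]
    - [0, -20, 0, 0, 0, 0, 15]
    - [0, -20, 0, 0, 0, 0, 15]
    - [0, -20, 0, 0, 0, 0, 15]
    - [0, -12, 0, 0, 0, 0, 15]
    - [0, -5, 0, 0, 0, 0, 15]
    - [0, 0, 0, 0, 0, 0, 15]
  newtons: 50

```text
time: 6.42
ee_pos: [431.7, 190.5, 268.4]
orientation: [-0.0, 0.654, 0.756, -0.0]
force: [-0.4, 0.5, -4.9]
opening: 24.8
grasp_force: 50.0
```

```bash
cat > kin.py <<'E'
import numpy as np
from scipy.optimize import least_squares
L=[eval(l) for l in open("log.txt")]
L.insert(0,([-1.41806,.359446,1.51131,0,1.272497,-.1151],[158.67,-577.997,221.89],None))
Q=np.array([l[0] for l in L]);P=np.array([l[1] for l in L])
# tool down data only identifies a1,d1-Lt,L2,(L3 vector)
def fk(v,q,ph=None):
    s=q[...,1];t=s+q[...,2]
    return v[0]+v[1]*np.sin(s)+v[2]*np.sin(t)+v[3]*np.cos(t), v[4]+v[1]*np.cos(s)+v[2]*np.cos(t)-v[3]*np.sin(t)
if __name__=="__main__":
    r=np.hypot(P[:,0],P[:,1])
    f=lambda v:np.r_[fk(v,Q)[0]-r,fk(v,Q)[1]-P[:,2],(v-[0,450,450,0,200])*1e-3]
    o=least_squares(f,[0,450,450,0,200.]); print(o.x.round(1),np.abs(o.fun).max())
E
python3 -c "
from h import *
to([450,50,268])"; python3 kin.py; cat log.txt | wc -l; python3 -c "
from h import *
print(px2w(cam('top'),(277,166),30),px2w(cam('top'),(325,195),15),[x for x in dir(ctrl) if x[0]!='_'])"
```

```text
t 6.42 p [431.7 190.5 268.4] q [0.269 0.129 1.709 0.    1.304 0.124] open 24.8 gf 50.0 F [-0.4  0.5 -4.9]
M [[-0.144, 0.99, -0.001], [0.99, 0.144, -0.0], [0.0, -0.001, -1.0]]
shift [-141.7   -2.1    0.4] turn None
[   4.7  608.3  433.7  111.  -113.3] 0.8144350058461214
9
[784.97460727  19.40657305  30.        ] [ 708.20002644 -112.99382535   15.        ] ['IKError', 'grasp_offset']
```

```bash
python3 - <<'E'
from kin import *
r=np.hypot(P[:,0],P[:,1])
def f(v):
    rr=np.sqrt(r**2-v[5]**2); a,b=fk(v,Q)
    return np.r_[a-rr,b-P[:,2],(np.arctan2(P[:,1],P[:,0])-Q[:,0]-np.arcsin(v[5]/r))*500]
o=least_squares(f,[0,450,450,0,0,69.]); print(o.x.round(1),f(o.x).reshape(3,-1).round(1))
E
```

```text
[-3.000e-01  6.130e+02  4.335e+02  1.128e+02 -1.162e+02  6.910e+01] [[ 0.8  0.6  0.1  0.4 -0.8  0.2 -0.6  0.1 -0.9  0.1]
 [-0.  -0.   0.  -0.  -0.  -0.  -0.  -0.  -0.   0.1]
 [-0.2 -0.2 -0.2 -0.2  1.6 -0.2 -0.2 -0.1 -0.1 -0.2]]
```

Emit:
step_arm:
  steps:
    - [-15, -2.5, 0, 0, 0, 0, 15]
    - [-30, -5, 0, 0, 0, 0, 15]
    - [-30, -5, 0, 0, 0, 0, 15]
    - [-14.5, -2.2, 0, 0, 0, 0, 15]
    - [0, 0, 0, 0, 0, -0.1, 15]
    - [0, 0, 0, 0, 0, -0.12, 15]
    - [0, 0, 0, 0, 0, -0.12, 15]
    - [0, 0, 0, 0, 0, -0.12, 15]
    - [0, 0, 0, 0, 0, -0.12, 15]
    - [0, 0, 0, 0, 0, -0.12, 15]
    - [0, 0, 0, 0, 0, -0.12, 15]
    - [0, 0, 0, 0, 0, -0.12, 15]
  newtons: 55

```text
time: 7.42
ee_pos: [432.9, 99.9, 268.7]
orientation: [0.001, 0.238, 0.971, 0.0]
force: [-1.3, -0.1, -5.8]
opening: 24.8
grasp_force: 55.0
```

Emit:
step_arm:
  steps:
    - [0, 0, 10, 0, 0, -0.12, 15]
    - [0, 0, 20, 0, 0, -0.12, 15]
    - [0, 0, 25, 0, 0, -0.09, 15]
    - [0, 0, 25, 0, 0, 0, 15]
    - [0, 0, 25, 0, 0, 0, 15]
    - [0, 0, 22, 0, 0, 0, 15]
    - [0, 0, 15, 0, 0, 0, 15]
    - [0, 0, 10, 0, 0, 0, 15]
    - [0, 0, 5, 0, 0, 0, 15]
    - [0, 0, 0, 0, 0, 0, 15]
    - [0, 0, 0, 0, 0, 0, 15]
  newtons: 55

```text
time: 8.33
ee_pos: [432.4, 100.0, 111.8]
orientation: [0.0, 0.078, 0.997, 0.0]
force: [0.2, -0.1, -4.6]
opening: 24.5
grasp_force: 55.0
```

```bash
cat > ik.py <<'E'
import numpy as np
from scipy.optimize import least_squares
from scipy.spatial.transform import Rotation as R
D1,LT=128.,244.2
def fk(q):
    s,t=q[1],q[1]+q[2]
    W=np.array([-.3+613*np.sin(s)+433.5*np.sin(t)+112.8*np.cos(t),69.1,D1+613*np.cos(s)+433.5*np.cos(t)-112.8*np.sin(t)])
    B=R.from_euler('z',q[0])
    M=(B*R.from_euler('y',t)*R.from_euler('z',q[3])*R.from_euler('y',q[4])*R.from_euler('z',q[5]+np.pi/2)).as_matrix()
    return B.apply(W)+LT*M[:,2],M
lo=[-2.97,-1.01,.21,-.96,.2,-2.98];hi=[2.97,2.36,2.38,4.11,2.71,2.98]
def ik(P,M,q0):
    def f(q):
        p,m=fk(q); return np.r_[(p-P)/100,R.from_matrix(m.T@M).as_rotvec()]
    o=least_squares(f,np.clip(q0,np.array(lo)+1e-3,np.array(hi)-1e-3),bounds=(lo,hi)); return o.x,np.abs(o.fun).max()
def pose(az,dip):
    "tool z heading az, dipping below horizontal by dip (rad); tool y horizontal, equals az-90 side at any dip"
    z=np.array([np.cos(dip)*np.cos(az),np.cos(dip)*np.sin(az),-np.sin(dip)]); y=np.array([np.sin(az),-np.cos(az),0])
    return np.c_[np.cross(y,z),y,z]
E
python3 - <<'E'
from h import *; import ik
to([430,100,100])
s,p,M=st(0); q=np.array(s["joint_pos"]); print(ik.fk(q)[0].round(1),ik.fk(q)[1].round(3).tolist())
a=np.radians(81)
x=q.copy()
for sg in (1,-1):
  x=q.copy()
  for dip in (90,70,50,30,15,0):
    m=ik.pose(a,np.radians(dip)); m[:,:2]*=sg
    x,e=ik.ik(np.array([430,100,200.]),m,x); print(sg,dip,x.round(2),round(e,4))
E
```

```text
t 8.33 p [432.4 100.  111.8] q [ 0.071  0.285  1.966  0.     0.89  -1.343] open 24.5 gf 55.0 F [ 0.2 -0.1 -4.6]
M [[-0.988, 0.156, 0.001], [0.156, 0.988, 0.0], [-0.001, 0.0, -1.0]]
shift [ 2.4 -0.4 11.8] turn None
[432.1 100.2 111.9] [[-0.988, 0.156, 0.001], [0.156, 0.988, 0.0], [-0.001, 0.0, -1.0]]
1 90 [0.07 0.15 1.86 0.   1.12 0.23] 0.0
1 70 [-0.12  0.14  1.93  0.39  1.1  -0.15] 0.0
1 50 [-0.3   0.19  2.    0.75  1.2  -0.52] 0.0
1 30 [-0.44  0.31  2.07  1.01  1.38 -0.82] 0.0
1 15 [-0.49  0.43  2.11  1.15  1.54 -1.01] 0.0
1 0 [-0.51  0.58  2.14  1.24  1.71 -1.17] 0.0
-1 90 [ 0.07  0.15  1.86 -0.    1.12 -2.91] 0.0
-1 70 [-0.03  0.13  1.91  0.22  1.07 -2.98] 0.1506
-1 50 [-0.11  0.13  1.93  0.4   1.07 -2.98] 0.3379
-1 30 [-0.2   0.14  1.96  0.6   1.13 -2.98] 0.5019
-1 15 [-0.28  0.17  1.98  0.75  1.2  -2.98] 0.6163
-1 0 [-0.36  0.22  2.01  0.91  1.3  -2.98] 0.7678
```

Emit:
step_arm:
  steps:
    - [0, 0, 5, 0, 0, 0, 15]
    - [0, 0, 4, 0, 0, 0, 15]
    - [0, 0, 2, 0, 0, 0, 15]
    - [0, 0, 1, 0, 0, 0, 15]
    - [0, 0, 0, 0, 0, 0, 15]
    - [0, 0, 0, 0, 0, 0, 15]

```text
time: 8.83
ee_pos: [431.4, 100.0, 99.8]
orientation: [0.0, 0.078, 0.997, 0.0]
force: [-0.2, 0.3, -5.5]
opening: 24.8
grasp_force: 55.0
```

Emit:
step_arm:
  steps:
    - [0, 0, 0.6, 0, 0, 0, 15]
    - [0, 0, 0.5, 0, 0, 0, 15]
    - [0, 0, 0.4, 0, 0, 0, 15]
    - [0, 0, 0, 0, 0, 0, 15]

```text
time: 9.17
ee_pos: [431.6, 100.1, 98.7]
orientation: [0.0, 0.078, 0.997, 0.0]
force: [-1.2, -0.3, 3.7]
opening: 24.9
grasp_force: 55.0
```

Emit:
step_arm:
  steps:
    - [0, 0, 0, 0, 0, 0, 27]
    - [0, 0, 0, 0, 0, 0, 32]
    - [0, 0, 0, 0, 0, 0, 45]
    - [0, 0, 0, 0, 0, 0, 60]
    - [0, 0, 0, 0, 0, 0, 65]
    - [0, 0, 0, 0, 0, 0, 65]
    - [0, 0, -15, 0, 0, 0, 65]
    - [0, 0, -30, 0, 0, 0, 65]
    - [0, 0, -40, 0, 0, 0, 65]
    - [0, 0, -40, 0, 0, 0, 65]
    - [0, 0, -40, 0, 0, 0, 65]
    - [0, 0, -20, 0, 0, 0, 80]

```text
time: 10.17
ee_pos: [433.1, 100.2, 287.9]
orientation: [0.003, 0.078, 0.997, 0.001]
force: [0.6, 0.7, -0.4]
opening: 68.6
grasp_force: 0.0
```

```bash
python3 - <<'E'
from h import *; import ik
to([430,100,300])
c,im=snap('wrist','pics/w3.png'); K=[w2px(c,(431.6+a,100+b,150)).round(0) for a,b in((0,0),(25,-4),(-25,4))]; print(K)
E
```

```text
t 10.17 p [433.1 100.2 287.9] q [ 0.072  0.065  1.733  0.     1.337 -1.343] open 68.6 gf 0.0 F [ 0.6  0.7 -0.4]
M [[-0.988, 0.156, 0.006], [0.156, 0.988, 0.001], [-0.006, 0.002, -1.0]]
shift [  3.   -0.7 -12.1] turn None
[array([280., 194.]), array([280., 221.]), array([280., 165.])]
```

View pics/w3.png

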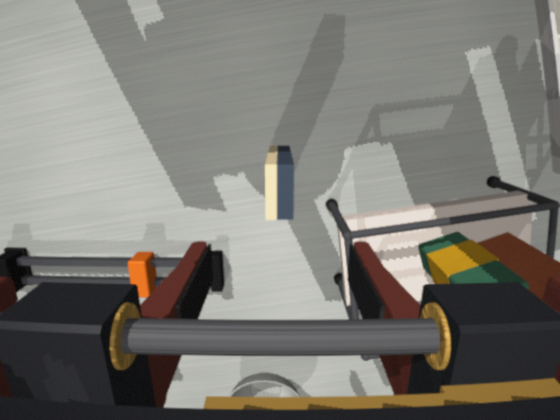

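The wrist view shows the stone upright at (266–293, 160–219), cream side towards the holder and square to the tool. I'll work out the regrasp path.

```bash
python3 - <<'E'
from h import *; import ik
s,p,M=st(0); x=np.array(s["joint_pos"]); a=np.radians(81.0)
h=np.array([np.cos(a),np.sin(a),0]); S=np.array([429.5,100,95.]); G=S+18.7*h; A=G-130*h
print("G",G.round(1),"A",A.round(1))
for P,d in [(A+[0,0,150],90),(A+[0,0,150],60),(A+[0,0,150],30),(A+[0,0,150],0),(A,0),(G,0),(G+[0,0,80],0),(G+[0,0,80],30),(G+[0,0,80],60),(G+[0,0,80],90)]:
    x,e=ik.ik(P,ik.pose(a,np.radians(d)),x); print(d,x.round(2),round(e,4))
to(A+[0,0,193],ik.pose(a,np.pi/2))
E
```

```text
G [432.4 118.5  95. ] A [412.1  -9.9  95. ]
90 [-0.19  0.06  1.85  0.    1.23 -0.04] 0.0
60 [-0.49  0.1   1.9   0.5   1.36 -0.49] 0.0
30 [-0.68  0.26  1.97  0.85  1.61 -0.81] 0.0
0 [-0.75  0.5   2.04  1.07  1.89 -1.05] 0.0
0 [-0.75  0.83  2.07  1.    1.7  -1.37] 0.0
0 [-0.47  0.83  2.16  1.26  1.62 -1.43] 0.0
0 [-0.47  0.64  2.15  1.28  1.68 -1.24] 0.0
30 [-0.39  0.36  2.09  1.06  1.31 -0.87] 0.0
60 [-0.17  0.2   1.99  0.61  1.05 -0.35] 0.0
90 [0.11 0.2  1.88 0.   1.06 0.27] 0.0
t 10.22 p [434.9 100.3 290.1] q [ 0.072  0.063  1.73   0.     1.338 -1.343] open 72.2 gf 0.0 F [1.3 0.  2.1]
M [[-0.988, 0.156, 0.011], [0.156, 0.988, 0.001], [-0.01, 0.003, -1.0]]
shift [   5.3 -112.5    1.8] turn [0.0102 0.0063 1.5714]
```

Emit:
step_arm:
  steps:
    - [2, -20, 0, 0, 0, 0, 75]
    - [1, -36, 0, 0, 0, 0, 75]
    - [1, -36, 0, 0, 0, 0, 75]
    - [1, -20, 0, 0, 0, 0, 75]
    - [0, 0, 0, 0, 0, 0.1208, 75]
    - [0, 0, 0, 0, 0, 0.1208, 75]
    - [0, 0, 0, 0, 0, 0.1208, 75]
    - [0, 0, 0, 0, 0, 0.1208, 75]
    - [0, 0, 0, 0, 0, 0.1208, 75]
    - [0, 0, 0, 0, 0, 0.1208, 75]
    - [0, 0, 0, 0, 0, 0.1208, 75]
    - [0, 0, 0, 0, 0, 0.1208, 75]

```text
time: 11.22
ee_pos: [408.6, -9.8, 282.7]
orientation: [-0.0, 0.535, 0.845, -0.0]
force: [0.7, -0.2, 0.3]
opening: 75.0
grasp_force: 0.0
```

Emit:
step_arm:
  steps:
    - [0, 0, 0, 0, 0, 0.1208, 75]
    - [0, 0, 0, 0, 0, 0.1208, 75]
    - [0, 0, 0, 0, 0, 0.1208, 75]
    - [0, 0, 0, 0, 0, 0.1208, 75]
    - [0, 0, 0, 0, 0, 0.1208, 75]
    - [0, 0, 0, 0, 0.1, 0, 75]
    - [0, 0, 0, 0, 0.1, 0, 75]
    - [0, 0, 0, 0, 0.1, 0, 75]

```text
time: 11.88
ee_pos: [409.5, -9.0, 283.7]
orientation: [-0.097, 0.75, 0.643, 0.116]
force: [-0.7, 0.3, 0.3]
opening: 75.3
grasp_force: 0.0
```

```bash
python3 - <<'E'
from h import *; import ik
to([412,-10,245],ik.pose(np.radians(81),0)); s,p,M=st(0); print(ik.fk(s["joint_pos"]),p)
E
```

```text
t 11.88 p [409.5  -9.  283.7] q [-0.471  0.031  1.825  0.295  1.388 -0.386] open 75.3 gf 0.0 F [-0.7  0.3  0.3]
M [[0.145, 0.988, 0.049], [0.943, -0.153, 0.296], [0.3, 0.003, -0.954]]
shift [-12.2   2.5  36.8] turn [-8.0000e-04  1.2665e+00  4.6000e-03]
(array([402.47848617, -49.16069249, 277.43712497]), array([[ 0.14537483,  0.98817346,  0.04877888],
       [ 0.94291387, -0.15331058,  0.29565064],
       [ 0.29963243,  0.00301412, -0.95404996]])) [409.52778875  -9.02154204 283.74340649]
```

```bash
python3 - <<'E'
from h import *; import ik
s,p,M=st(0); q=np.array(s["joint_pos"])
d=(p-ik.fk(q)[0]); u=M[:,2]+[0,0,1]; k=d@u/(u@u); ik.LT+=k; ik.D1+=k; print(k,ik.fk(q)[0]-p)
open("ik.py","a").write(f"\nLT,D1={ik.LT},{ik.D1}\n")
a=np.radians(81.0); h=np.array([np.cos(a),np.sin(a),0])
for ys in (100,):
  x=q.copy(); S=np.array([429.5,ys,95.]); G=S+18.7*h; A=G-130*h
  for P,dd in [(A+[0,0,188],60),(A+[0,0,188],30),(A+[0,0,188],0),(A,0),(G,0),(G+[0,0,100],0),(G+[0,0,100],30),(G+[0,0,100],60),(G+[0,0,100],90),(np.array([520,-200,250]),90),(np.array([530,-190,13.]),90)]:
    x,e=ik.ik(P,ik.pose(a,np.radians(dd)),x); print(dd,x.round(2),round(e,4), ik.fk(x)[0]-ik.LT*ik.fk(x)[1][:,2])
E
```

```text
136.02595107786658 [-0.41410878  0.07700848 -0.05588335]
60 [-0.64  0.1   1.84  0.46  1.47 -0.59] 0.0 [ 382.34862241 -197.70208164  612.28533282]
30 [-0.89  0.37  1.88  0.71  1.7  -0.95] 0.0 [ 360.57726916 -335.16099626  473.11297554]
0 [-0.96  0.74  1.91  0.83  1.92 -1.21] 0.0 [ 352.60840079 -385.47445098  283.        ]
0 [-0.96  1.1   1.85  0.77  1.71 -1.44] 0.0 [ 352.6084008  -385.47445098   95.        ]
0 [-0.76  1.12  2.    0.97  1.58 -1.55] 0.0 [ 372.94488135 -257.07496673   94.99999999]
0 [-0.76  0.91  2.06  0.98  1.67 -1.42] 0.0 [ 372.94488177 -257.07496682  194.99999956]
30 [-0.66  0.48  2.08  0.88  1.38 -1.05] 0.0 [ 380.91374961 -206.76151198  385.11297554]
60 [-0.34  0.19  2.    0.57  1.13 -0.48] 0.0 [402.68510287 -69.30259737 524.28533281]
90 [0.11 0.17 1.86 0.   1.11 0.27] 0.0 [432.42532415 118.46977189 575.22595107]
90 [-0.49  0.27  1.57  0.    1.3  -0.33] 0.0 [ 519.99999999 -200.          630.22595108]
90 [-0.47  0.57  1.78 -0.    0.79 -0.31] 0.0 [ 530.         -190.          393.22595108]
```

Emit:
step_arm:
  steps:
    - [0, 0, 0, 0, 0.1117, 0, 75]
    - [0, 0, 0, 0, 0.1117, 0, 75]
    - [0, 0, 0, 0, 0.1117, 0, 75]
    - [0, 0, 0, 0, 0.1117, 0, 75]
    - [0, 0, 0, 0, 0.1117, 0, 75]
    - [0, 0, 0, 0, 0.1117, 0, 75]
    - [0, 0, 0, 0, 0.1117, 0, 75]
    - [0, 0, 0, 0, 0.1117, 0, 75]
    - [0, 0, 0, 0, 0.1117, 0, 75]
    - [0, 0, 0, 0, 0, 0, 75]
    - [0, 0, 0, 0, 0, 0, 75]

```text
time: 12.8
ee_pos: [408.9, -10.2, 281.8]
orientation: [-0.396, 0.605, 0.515, 0.461]
force: [-0.9, 0.1, 1.1]
opening: 75.3
grasp_force: 0.0
```

```bash
python3 - <<'E'
from h import *; import ik
a=np.radians(81.0); T=ik.pose(a,np.radians(15)); S=np.array([429.5,100,95.]); G=S+18.7*T[:,2]; A=G-130*T[:,2]; print(G,A)
to(A,T)
c,im=snap('wrist','pics/w4.png')
for z in (0,150): print([w2px(c,(429.5+i*24.7+j*12.5*.156,100-i*3.9+j*12.5*.988,z)).round(0) for i in(1,-1) for j in (1,-1)])
E
```

```text
[432.32564648 117.84042975  90.16008386] [412.68211479  -6.1839482  123.80655972]
t 12.8 p [408.9 -10.2 281.8] q [-0.951  0.55   1.902  0.77   1.809 -1.09 ] open 75.3 gf 0.0 F [-0.9  0.1  1.1]
M [[0.045, 0.988, 0.15], [0.257, -0.157, 0.954], [0.965, -0.004, -0.261]]
shift [-151.3    3.8   45.6] turn [-0.0009  0.0024 -0.0044]
[array([304., 371.]), array([305., 390.]), array([264., 371.]), array([263., 390.])]
[array([309., 283.]), array([311., 301.]), array([259., 283.]), array([258., 301.])]
```

View pics/w4.png

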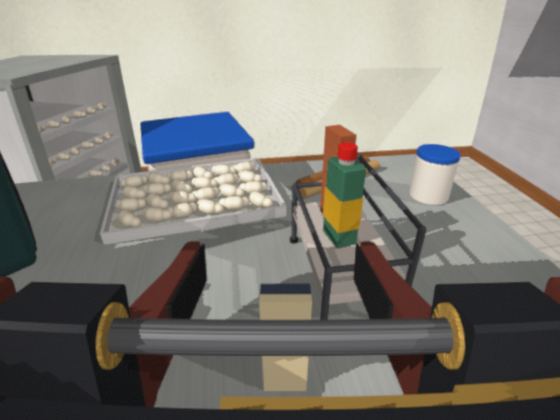

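The view shows the stone's cream face centred between the fingers (top 261–310 at row 292, foot at row 390), matching the prediction within about 2 px. I'll approach.

Emit:
step_arm:
  steps:
    - [-15, 0.5, 4, 0, 0, 0, 75]
    - [-30, 0.8, 9, 0, 0, 0, 75]
    - [-35, 0.8, 11, 0, 0, 0, 75]
    - [-35, 0.8, 11, 0, 0, 0, 75]
    - [-26, 0.6, 8, 0, 0, 0, 75]
    - [-10, 0.3, 2.6, 0, 0, 0, 75]
    - [0, 0, 0, 0, 0, 0, 75]
    - [0, 0, 0, 0, 0, 0, 75]

```text
time: 13.52
ee_pos: [413.8, -6.1, 127.0]
orientation: [-0.394, 0.604, 0.517, 0.461]
force: [0.1, 0.1, 0.6]
opening: 75.0
grasp_force: 0.0
```

```bash
python3 - <<'E'
from h import *; import ik
T=ik.pose(np.radians(81.0),np.radians(15)); to([432.3,117.8,90.2],T)
E
```

```text
t 13.52 p [413.8  -6.1 127. ] q [-0.938  0.844  1.927  0.754  1.571 -1.313] open 75.0 gf 0.0 F [0.1 0.1 0.6]
M [[0.039, 0.988, 0.15], [0.261, -0.155, 0.953], [0.965, 0.002, -0.264]]
shift [ -2.4  -0.9 130.6] turn [-0.0013  0.0053  0.0021]
```

Emit:
step_arm:
  steps:
    - [-2.5, -0.5, 10, 0, 0, 0, 75]
    - [0, 0, 20, 0, 0, 0, 75]
    - [0, 0, 25, 0, 0, 0, 75]
    - [0, 0, 25, 0, 0, 0, 75]
    - [0, 0, 25, 0, 0, 0, 75]
    - [0, 0, 18, 0, 0, 0, 75]
    - [0, 0, 7.5, 0, 0, 0, 75]
    - [0, 0, 0, 0, 0, 0, 75]
    - [0, 0, 0, 0, 0, 0, 75]

```text
time: 14.27
ee_pos: [432.5, 117.7, 89.5]
orientation: [-0.394, 0.604, 0.517, 0.462]
force: [0.5, 0.5, 0.9]
opening: 75.2
grasp_force: 0.0
```

```bash
python3 - <<'E'
from h import *; import ik
T=ik.pose(np.radians(81.0),np.radians(15)); to([432.3,117.8,90.2],T)
E
```

```text
t 14.27 p [432.5 117.7  89.5] q [-0.734  0.923  2.064  0.963  1.392 -1.44 ] open 75.2 gf 0.0 F [0.5 0.5 0.9]
M [[0.04, 0.988, 0.15], [0.26, -0.155, 0.953], [0.965, 0.001, -0.263]]
shift [ 0.7 -0.2 -0.1] turn [-0.0013  0.0043  0.0016]
```

Emit:
step_arm:
  steps:
    - [0, 0, 0, 0, 0, 0, 60]
    - [0, 0, 0, 0, 0, 0, 56]
    - [0, 0, 0, 0, 0, 0, 53]
    - [0, 0, 0, 0, 0, 0, 51]
    - [0, 0, 0, 0, 0, 0, 45]
    - [0, 0, 0, 0, 0, 0, 40]
    - [0, 0, 0, 0, 0, 0, 40]
    - [0, 0, 0, 0, 0, 0, 40]
    - [0, 0, 0, 0, 0, 0, 40]
    - [0, 0, 0, 0, 0, 0, 40]
  newtons: 55

```text
time: 15.1
ee_pos: [432.8, 117.4, 88.9]
orientation: [-0.394, 0.604, 0.516, 0.462]
force: [1.8, -4.4, 4.0]
opening: 49.9
grasp_force: 55.0
```

Emit:
step_arm:
  steps:
    - [8, 0, -2, 0, 0, 0, 40]
    - [16, 0, -4.5, 0, 0, 0, 40]
    - [22, 0, -10, 0, 0, 0, 40]
    - [25, 0, -20, 0, 0, 0, 40]
    - [25, 0, -25, 0, 0, 0, 40]
    - [25, 0, -25, 0, 0, 0, 40]
    - [18, 0, -12, 0, 0, 0, 40]
    - [8, 0, -4, 0, 0, 0, 40]
    - [0, 0, 0, 0, 0, 0, 40]

```text
time: 15.85
ee_pos: [422.8, 58.0, 258.1]
orientation: [-0.393, 0.604, 0.517, 0.461]
force: [0.7, -0.2, -6.3]
opening: 49.8
grasp_force: 55.0
```

Emit:
step_arm:
  steps:
    - [0, 0, 0, 0, -0.06, 0, 40]
    - [0, 0, 0, 0, -0.1, 0, 40]
    - [0, 0, 0, 0, -0.12, 0, 40]
    - [0, 0, 0, 0, -0.12, 0, 40]
    - [0, 0, 0, 0, -0.12, 0, 40]
    - [0, 0, 0, 0, -0.12, 0, 40]
    - [0, 0, 0, 0, -0.12, 0, 40]
    - [0, 0, 0, 0, -0.12, 0, 40]
    - [0, 0, 0, 0, -0.12, 0, 40]
    - [0, 0, 0, 0, -0.12, 0, 40]
    - [0, 0, 0, 0, -0.12, 0, 40]
    - [0, 0, 0, 0, -0.12, 0, 40]

```text
time: 16.85
ee_pos: [421.1, 58.8, 256.2]
orientation: [0.019, 0.759, 0.65, -0.024]
force: [-1.4, -0.0, -5.7]
opening: 49.7
grasp_force: 55.0
```

```bash
python3 - <<'E'
from h import *; import ik
T=ik.pose(np.radians(81.1),np.radians(105)); to([520,-200,200],T)
E
```

```text
t 16.85 p [421.1  58.8 256.2] q [ 0.03   0.08   1.8   -0.062  1.275  0.202] open 49.7 gf 55.0 F [-1.4 -0.  -5.7]
M [[0.153, 0.988, -0.011], [0.986, -0.154, -0.06], [-0.061, -0.002, -0.998]]
shift [-236.7  137.6   70.4] turn [-0.0019 -0.2012  0.0013]
```

Emit:
step_arm:
  steps:
    - [0, 0, 0, 0, -0.1, 0, 40]
    - [0, 0, 0, 0, -0.101, 0, 40]
    - [0, 0, 0, 0, 0, 0, 40]

```text
time: 17.1
ee_pos: [420.6, 61.5, 254.3]
orientation: [0.082, 0.751, 0.647, -0.101]
force: [-0.2, 2.0, -5.0]
opening: 49.6
grasp_force: 55.0
```

```bash
python3 - <<'E'
from h import *; import ik
T=ik.pose(np.radians(81.1),np.radians(105)); to([529.8,-194.9,190],T)
E
```

```text
t 17.1 p [420.6  61.5 254.3] q [ 0.198  0.144  1.762 -0.249  1.34   0.416] open 49.6 gf 55.0 F [-0.2  2.  -5. ]
M [[0.141, 0.989, -0.045], [0.956, -0.148, -0.254], [-0.257, -0.007, -0.966]]
shift [-213.2  146.5  122.2] turn [-0.0055 -0.0014  0.0083]
```

Emit:
step_arm:
  steps:
    - [-10, 7, 6, 0, 0, 0, 40]
    - [-22, 15, 12.5, 0, 0, 0, 40]
    - [-28, 19.5, 16, 0, 0, 0, 40]
    - [-28, 19.5, 16, 0, 0, 0, 40]
    - [-28, 19.5, 16, 0, 0, 0, 40]
    - [-28, 19.5, 16, 0, 0, 0, 40]
    - [-28, 19.5, 16, 0, 0, 0, 40]
    - [-22, 15, 12.5, 0, 0, 0, 40]
    - [-14, 9, 8, 0, 0, 0, 40]
    - [-5, 3, 3, 0, 0, 0, 40]
    - [0, 0, 0, 0, 0, 0, 40]
    - [0, 0, 0, 0, 0, 0, 40]

```text
time: 18.1
ee_pos: [528.8, -197.8, 191.7]
orientation: [0.08, 0.754, 0.644, -0.097]
force: [-0.3, 0.5, -6.1]
opening: 49.7
grasp_force: 55.0
```

```bash
python3 - <<'E'
from h import *; import ik
T=ik.pose(np.radians(81.1),np.radians(105)); to([529.8,-194.9,190],T)
c,w=snap('wrist','pics/w5.png'); c,s=snap('scene','pics/s5.png'); 
a=cv2.resize(s[140:250,140:290],(545,400),interpolation=cv2.INTER_CUBIC)[:,:,::-1]
cv2.imwrite('pics/m5.png',np.hstack([cv2.resize(w[:,:,::-1],(533,400))[:, 100:350],a]))
E
```

```text
t 18.1 p [ 528.8 -197.8  191.7] q [-0.312  0.338  1.66  -0.279  1.122 -0.037] open 49.7 gf 55.0 F [-0.3  0.5 -6.1]
M [[0.15, 0.988, -0.043], [0.956, -0.156, -0.247], [-0.251, -0.004, -0.968]]
shift [3.4 0.5 0.8] turn [-0.0046 -0.0086 -0.0006]
```

View pics/m5.png

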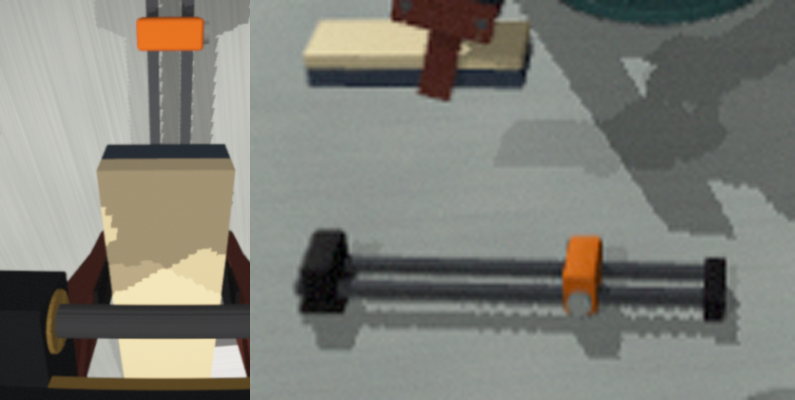

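The composite shows the stone level with its cream side up, above the holder and well aligned. In the wrist view the rails are centred at about crop x=170, and the orange jaw is at (137–203, 17–50).

```bash
python3 - <<'E'
from h import *; import ik
c=cam("wrist"); W=lambda u,v,z:px2w(c,((100+u)*560/533,v*1.05),z)
yb=np.array([np.sin(np.radians(8.9)),np.cos(np.radians(8.9))]); xb=np.array([yb[1],-yb[0]]); B=np.array([514.7,-290.9])
def b(p): d=p[:2]-B; return np.round([d@xb,d@yb],1)
for n,p in dict(r1=W(170,140,20),r2=W(170.5,62,20),jl=W(137,17,40),jr=W(203,17,40),jmid=W(170,50,8)).items(): print(n,p.round(1),b(p))
# stone far end top edge z: top face z? measured TCP 191.7 -> grasp z
s,p,M=st(0); g=p-18.7*M[:,2]; print("grasp",g.round(1),b(g))
for q in [(104,146),(229,146),(97,168),(235,168)]: print(q,b(W(*q,g[2]+12.5 if q[1]>160 else g[2]-12.5)))
E
```

```text
r1 [ 531.4 -202.9   20. ] [ 2.9 89.5]
r2 [ 542.7 -130.8   20. ] [  2.9 162.5]
jl [522.2 -90.2  40. ] [-23.7 199.4]
jr [573.2 -98.1  40. ] [ 28.  199.5]
jmid [ 543.7 -122.1    8. ] [  2.5 171.2]
grasp [ 530.4 -192.7  210.9] [ 0.3 99.5]
(104, 146) [-26.7 154. ]
(229, 146) [ 26.2 154.1]
(97, 168) [-24.9 155.6]
(235, 168) [ 24.2 155.7]
```

Emit:
step_arm:
  steps:
    - [3, 0.2, 10, 0, -0.004, 0, 40]
    - [6, 0.4, 20, 0, -0.004, 0, 40]
    - [7.5, 0.5, 26, 0, 0, 0, 40]
    - [8, 0.5, 28, 0, 0, 0, 40]
    - [8, 0.5, 28, 0, 0, 0, 40]
    - [7, 0.5, 25, 0, 0, 0, 40]
    - [5, 0.4, 17, 0, 0, 0, 40]
    - [2.5, 0.2, 9, 0, 0, 0, 40]
    - [0, 0, 0, 0, 0, 0, 40]
    - [0, 0, 0, 0, 0, 0, 40]

```text
time: 19.03
ee_pos: [534.6, -195.6, 23.9]
orientation: [0.085, 0.753, 0.645, -0.1]
force: [0.5, -0.9, -4.2]
opening: 49.9
grasp_force: 55.0
```

```bash
python3 - <<'E'
from h import *; import ik
T=ik.pose(np.radians(81.1),np.radians(105)); to([533,-190.4,22],T); s,p,M=st(0); print((M.T@[0,0,-1]).round(3))
E
```

```text
t 19.03 p [ 534.6 -195.6   23.9] q [-0.299  0.572  1.794 -0.378  0.774  0.128] open 49.9 gf 55.0 F [ 0.5 -0.9 -4.2]
M [[0.149, 0.988, -0.04], [0.954, -0.155, -0.257], [-0.261, -0.0, -0.965]]
shift [ 5.2 -2.4  0.5] turn [-0.0002  0.0018  0.0003]
[0.261 0.    0.965]
```

Emit:
step_arm:
  steps:
    - [4, -1, 0, 0, 0, 0, 40]
    - [0.5, 0, 2, 0, 0, 0, 40]
    - [0.5, 0, 2, 0, 0, 0, 40]
    - [0.3, 0, 1, 0, 0, 0, 40]
    - [0, 0, 0, 0, 0, 0, 40]
    - [0, 0, 0, 0, 0, 0, 40]

```text
time: 19.53
ee_pos: [534.2, -192.3, 17.8]
orientation: [0.086, 0.754, 0.644, -0.1]
force: [-0.0, -0.3, -5.6]
opening: 49.7
grasp_force: 55.0
```

Emit:
step_arm:
  steps:
    - [0.25, 0, 1, 0, 0, 0, 40]
    - [0.25, 0, 1, 0, 0, 0, 40]
    - [0, 0, 0, 0, 0, 0, 40]

```text
time: 19.78
ee_pos: [534.2, -192.4, 15.7]
orientation: [0.086, 0.754, 0.644, -0.1]
force: [0.2, 0.5, -1.9]
opening: 49.8
grasp_force: 55.0
```

Emit:
step_arm:
  steps:
    - [0.25, 0, 0.7, 0, 0, 0, 40]
    - [0.15, 0, 0.5, 0, 0, 0, 40]
    - [0, 0, 0, 0, 0, 0, 40]

```text
time: 20.03
ee_pos: [534.3, -192.4, 15.7]
orientation: [0.086, 0.753, 0.644, -0.1]
force: [-3.6, 2.6, 10.1]
opening: 49.6
grasp_force: 55.0
```

Emit:
step_arm:
  steps:
    - [0, 0, -0.4, 0, 0, 0, 40]
    - [0, 0, 0, 0, 0, 0, 53]
    - [0, 0, 0, 0, 0, 0, 58]
    - [0, 0, 0, 0, 0, 0, 64]
    - [0, 0, 0, 0, 0, 0, 70]
    - [0, 0, 0, 0, 0, 0, 72]
    - [0, 0, 0, 0, 0, 0, 72]
    - [0, 0, -10, 0, 0, 0, 72]
    - [0, 0, -25, 0, 0, 0, 72]
    - [0, 0, -35, 0, 0, 0, 72]
    - [0, 0, -35, 0, 0, 0, 72]
    - [0, 0, -25, 0, 0, 0, 72]

```text
time: 21.03
ee_pos: [540.2, -157.9, 143.4]
orientation: [0.086, 0.754, 0.644, -0.099]
force: [0.4, -0.2, 0.5]
opening: 72.1
grasp_force: 0.0
```

```bash
python3 - <<'E'
from h import *; import ik
T=ik.pose(np.radians(81.1),np.pi/2); to([545,-80,145],T)
c,w=snap('wrist','pics/w6.png'); c,s=snap('scene','pics/s6.png'); 
a=cv2.resize(s[190:245,140:290],(560,205),interpolation=cv2.INTER_CUBIC)[:,:,::-1]
cv2.imwrite('pics/m6.png',np.vstack([w[:390,:,::-1],a]))
E
```

```text
t 21.03 p [ 540.2 -157.9  143.4] q [-0.231  0.4    1.706 -0.307  1.034  0.083] open 72.1 gf 0.0 F [ 0.4 -0.2  0.5]
M [[0.15, 0.988, -0.038], [0.954, -0.155, -0.258], [-0.26, 0.002, -0.966]]
shift [ 74.6  -7.4 -21.8] turn [ 0.0023  0.2633 -0.0008]
```

View pics/m6.png

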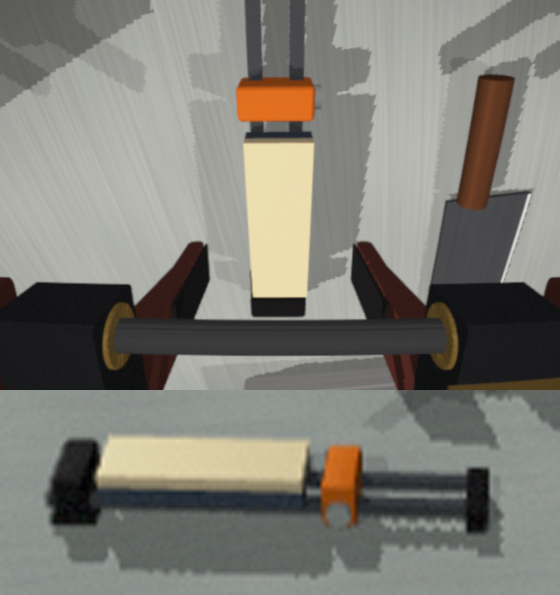

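The composite shows the stone lying flat with its cream side up, square and close against the black jaw (it ends at rows 297–315). The orange jaw at (237–314, 80–120) is still about 15–20 mm away. Next I'll go behind the jaw with shut fingers.

Emit:
step_arm:
  steps:
    - [0, 0, -5, 0, 0.0877, 0, 40]
    - [0, 0, 0, 0, 0.0877, 0, 20]
    - [0, 0, 0, 0, 0.0877, 0, 0]
    - [15, -0.5, 0, 0, 0, 0, 0]
    - [30, -0.8, 0, 0, 0, 0, 0]
    - [30, -0.8, 0, 0, 0, 0, 0]
    - [25, -0.6, 0, 0, 0, 0, 0]
    - [0, 0, 0, 0, 0, 0, 0]
    - [0, 0, 0, 0, 0, 0, 0]
  newtons: 30

```text
time: 21.88
ee_pos: [551.9, -57.1, 144.4]
orientation: [-0.0, 0.759, 0.651, -0.001]
force: [0.2, -0.3, 0.8]
opening: 15.7
grasp_force: 0.0
```

```bash
python3 - <<'E'
from h import *; import ik
T=ik.pose(np.radians(81.1),np.pi/2); to([553,-59,27],T)
c,w=snap('wrist','pics/w7.png')
B=np.array([514.7,-290.9]);yb=np.array([.1547,.988]);xb=np.array([.988,-.1547])
def P(x,y,z): return w2px(c,[*(B+x*xb+y*yb),z]).round(0)
t,ti=snap('top','pics/t7.png'); hsv=cv2.cvtColor(ti,cv2.COLOR_RGB2HSV)
m=((hsv[:,:,0]<18)&(hsv[:,:,0]>5)&(hsv[:,:,1]>200)&(hsv[:,:,2]>120)).astype(np.uint8); m[:,:300]=0;m[:220]=0;m[290:]=0
print(m.sum())
if m.sum():
  v,u=np.nonzero(m); q=px2w(t,(u.mean(),v.mean()),36)[:2]-B; print("jaw centre bed",q@xb,q@yb)
hw=cv2.cvtColor(w,cv2.COLOR_RGB2HSV); m=((hw[:,:,0]<18)&(hw[:,:,0]>5)&(hw[:,:,1]>200)&(hw[:,:,2]>120)).astype(np.uint8)
n,l,stt,ce=cv2.connectedComponentsWithStats(m)
for i in range(1,n):
  if stt[i,4]>100:
    print(stt[i],ce[i])
    for pt in [(ce[i][0],stt[i,1]),(ce[i][0],stt[i,1]+stt[i,3])]:
      for z in (40,4): q=px2w(c,pt,z)[:2]-B; print(z,q@xb,q@yb)
E
```

```text
t 21.88 p [551.9 -57.1 144.4] q [-2.270e-01  3.790e-01  1.698e+00 -1.000e-03  1.066e+00 -7.300e-02] open 15.7 gf 0.0 F [ 0.2 -0.3  0.8]
M [[0.153, 0.988, -0.001], [0.988, -0.153, -0.0], [-0.001, -0.001, -1.0]]
shift [ -1.6   1.5 117.4] turn [-0.0013  0.0006  0.0015]
0
[264 248  32  28 856] [279.65771028 261.12383178]
40 -0.25520981457297687 199.9357151300645
4 -0.30448287929242474 185.03761319235701
40 -0.2051193260865105 174.64194404955208
4 -0.2476228769606307 156.32549785720056
```

Emit:
step_arm:
  steps:
    - [0, 0, 10, 0, 0, 0, 0]
    - [0, 0, 22, 0, 0, 0, 0]
    - [0, 0, 28, 0, 0, 0, 0]
    - [0, 0, 28, 0, 0, 0, 0]
    - [0, 0, 18, 0, 0, 0, 0]
    - [0, 0, 9, 0, 0, 0, 0]
    - [0, 0, 2, 0, 0, 0, 0]
    - [-5, 0, 0, 0, 0, 0, 0]
    - [-7, 0, 0, 0, 0, 0, 0]
    - [-6, 0, 0, 0, 0, 0, 0]
    - [-3, 0, 0, 0, 0, 0, 0]
    - [0, 0, 0, 0, 0, 0, 0]

```text
time: 22.98
ee_pos: [549.8, -80.2, 28.9]
orientation: [0.001, 0.76, 0.649, 0.0]
force: [-1.0, -0.4, 0.7]
opening: 0.9
grasp_force: 0.0
```

Emit:
step_arm:
  steps:
    - [-2, 0, 0, 0, 0, 0, 0]
    - [-2, 0, 0, 0, 0, 0, 0]
    - [-2, 0, 0, 0, 0, 0, 0]
    - [-2, 0, 0, 0, 0, 0, 0]
    - [-2, 0, 0, 0, 0, 0, 0]
    - [-2, 0, 0, 0, 0, 0, 0]
    - [-2, 0, 0, 0, 0, 0, 0]

```text
time: 23.57
ee_pos: [547.3, -92.7, 28.1]
orientation: [0.0, 0.76, 0.65, 0.0]
force: [1.1, 4.0, 3.5]
opening: 0.3
grasp_force: 2.1
```

Emit:
step_arm:
  steps:
    - [-2, 0, 0, 0, 0, 0, 0]
    - [-2, 0, 0, 0, 0, 0, 0]
    - [-2, 0, 0, 0, 0, 0, 0]
    - [-1, 0, 0, 0, 0, 0, 0]
    - [0, 0, 0, 0, 0, 0, 0]

```text
time: 23.98
ee_pos: [546.2, -99.6, 28.0]
orientation: [0.0, 0.76, 0.65, 0.0]
force: [1.6, 6.2, 3.3]
opening: 0.4
grasp_force: 2.8
```

Emit:
step_arm:
  steps:
    - [-1.5, 0, 0, 0, 0, 0, 0]
    - [-1.5, 0, 0, 0, 0, 0, 0]
    - [-1, 0, 0, 0, 0, 0, 0]
    - [-1, 0, 0, 0, 0, 0, 0]

```text
time: 24.32
ee_pos: [545.5, -104.2, 28.0]
orientation: [0.0, 0.76, 0.65, 0.0]
force: [2.4, 6.0, 3.8]
opening: 0.2
grasp_force: 3.5
```

Emit:
step_arm:
  steps:
    - [-1, 0, 0, 0, 0, 0, 0]
    - [-1, 0, 0, 0, 0, 0, 0]
    - [0, 0, 0, 0, 0, 0, 0]

```text
time: 24.57
ee_pos: [545.3, -105.5, 28.0]
orientation: [-0.0, 0.76, 0.649, 0.001]
force: [3.3, 9.9, 3.9]
opening: 0.4
grasp_force: 5.1
```

Emit:
step_arm:
  steps:
    - [-1, 0, 0, 0, 0, 0, 0]
    - [-1, 0, 0, 0, 0, 0, 0]
    - [0, 0, 0, 0, 0, 0, 0]

```text
time: 24.82
ee_pos: [545.3, -105.6, 28.1]
orientation: [-0.001, 0.761, 0.649, 0.002]
force: [6.1, 17.9, 4.1]
opening: 0.3
grasp_force: 9.4
```

Emit:
step_arm:
  steps:
    - [-1, 0, 0, 0, 0, 0, 0]
    - [0, 0, 0, 0, 0, 0, 0]
    - [0, 0, 0, 0, 0, 0, 0]

```text
time: 25.07
ee_pos: [545.3, -105.6, 28.1]
orientation: [-0.002, 0.761, 0.649, 0.002]
force: [7.1, 22.0, 4.7]
opening: 0.5
grasp_force: 11.3
```

Emit:
step_arm:
  steps:
    - [3, 0, 0, 0, 0, 0, 0]
    - [6, 0, 0, 0, 0, 0, 0]
    - [12, 0, 0, 0, 0, 0, 0]
    - [0, 0, -20, 0, 0, 0, 0]
    - [0, 0, -35, 0, 0, 0, 0]
    - [0, 0, -40, 0, 0, 0, 0]
    - [0, 0, -40, 0, 0, 0, 0]
    - [0, 0, -20, 0, 0, 0, 0]
    - [0, 0, 0, 0, 0, 0, 0]
    - [0, 0, 0, 0, 0, 0, 0]

```text
time: 25.9
ee_pos: [548.2, -88.9, 183.9]
orientation: [0.001, 0.76, 0.65, 0.0]
force: [0.8, 0.7, -0.2]
opening: 0.3
grasp_force: 0.0
```

```bash
python3 - <<'E'
from h import *
st(); c,s=snap('scene','pics/s8.png'); c,w=snap('wrist','pics/w8.png')
a=cv2.resize(s[190:245,140:290],(800,293),interpolation=cv2.INTER_CUBIC)[:,:,::-1]
b=cv2.resize(w[200:400,140:420],(420,300))[:,:,::-1]; b=np.hstack([b,np.zeros((300,380,3),np.uint8)])
cv2.imwrite('pics/m8.png',np.vstack([a,b]))
E
```

```text
(no output)
```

View pics/m8.png

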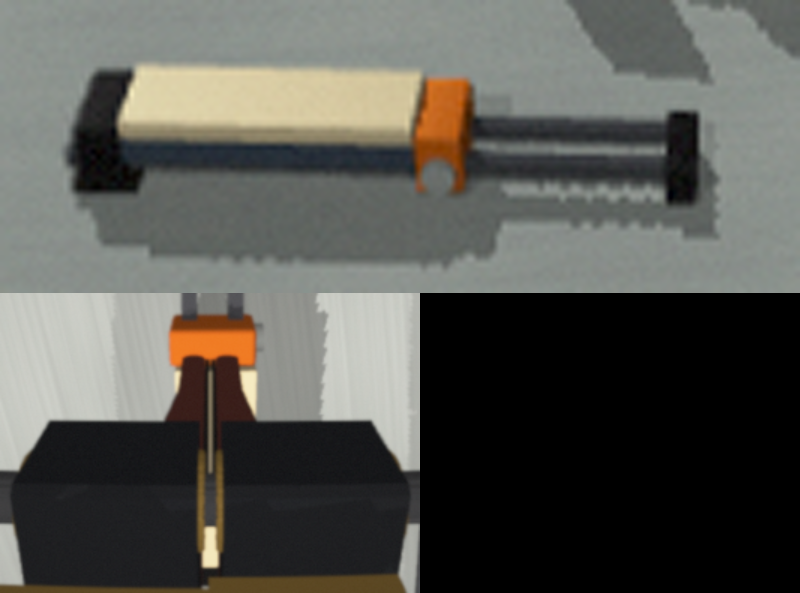

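The stone is held between the black and orange jaws with no gap showing, cream side up and square, and the arm is clear of everything.

```bash
python3 -c "
from workcell import hand_in
print(hand_in())"
```

```text
the job is handed in; nothing more can be done
None
```

The whetstone lies flat and square on the holder, cream side up and held snugly between the two jaws; the arm is clear and I've handed the job in at about 26 s (the hand-in gave no verdict).

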